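Seat the proud tube and start the tube heater by its touch-free switch

TASK

One of the eight tubes in the heating block is not fully home: push it down with the fingertips until its cap is level with the others, pulling no tube up. Then start the heater: point at the round touch-free start switch on its sloping console, fingertips two to three centimetres above the window, and dwell there for a good two seconds without touching the console or setting off the square stop switch. Then draw the hand well away from the console, and leave the bottle, jar, tip box and lone sample tube where they stand.

Things in the scene. Friction and masses are not known exactly. Their poses are not given: they have to be found in the camera images.
- heater: Dry-block tube heater, fixed, 320 mm deep (x), 230 mm wide (y). Origin: centre of its footprint, on the bench; x points away from its console, z up. White housing 95 mm high. Aluminium block 88 x 152 mm, centre at x = +45 mm, top face at z = 104 mm, with eight wells: rows at x = +27 and +63 mm, in each y = -51, -17, +17, +51 mm.
- console: Sloping grey control console on the heater's front (-x) end, 112 x 226 mm, a dark display in the middle and a touch-free switch either side. Origin: middle of its upper face, 80 mm above the bench; z is the face's normal, leaning 0.2 rad to the front; the face spans heights of 69 to 91 mm. Not to be touched.
- start_switch: Touch-free START switch at the console's +y end: ROUND dark window 34 mm across in a steel bezel of 44 mm. Origin: centre of the window's face; z its outward normal. It answers to fingertips held 5 to 45 mm out from the window, within 20 mm of its middle, no contact, for two seconds (TCP 22 to 68 mm out along z). Not before the tubes are level.
- stop_switch: Touch-free STOP switch at the console's -y end, 144 mm from the start switch: SQUARE dark window 25 mm in a steel bezel of 32 mm. Origin: centre of its face, z its outward normal. Not to be set off: keep the TCP out of the space 25 mm either side of its middle and up to 60 mm out.
- tube1_cap (a point): Centre of the top of tube 1's cap. Eight alike 5 ml tubes, grey knurled caps 21 mm across, 14 mm high, stand one in each well, in any order. Home: cap's top 20 mm above the block (124 mm above the bench). One of the eight stands 10 to 15 mm higher. All are snug: 4 N pushes one down, it stays where left, and the well's bottom is a hard stop.
- tube2_cap (a point): Centre of the top of tube 2's cap; a tube like tube 1.
- tube3_cap (a point): Centre of the top of tube 3's cap; a tube like tube 1.
- tube4_cap (a point): Centre of the top of tube 4's cap; a tube like tube 1.
- tube5_cap (a point): Centre of the top of tube 5's cap; a tube like tube 1.
- tube6_cap (a point): Centre of the top of tube 6's cap; a tube like tube 1.
- tube7_cap (a point): Centre of the top of tube 7's cap; a tube like tube 1.
- tube8_cap (a point): Centre of the top of tube 8's cap; a tube like tube 1.
- reagent_bottle: Bystander: brown bottle, 64 mm across, 135 mm high, loose, 170 to 220 mm to the heater's +y side. Origin under its centre.
- tip_box: Bystander: pipette-tip box with clear lid, 87 x 124 x 73 mm, loose, on the heater's -y side. Origin under its centre.
- sample_jar: Bystander: small clear jar with white lid, 48 mm across, 62 mm high, loose, on the heater's +y side. Origin under its centre.
- lone_tube: Bystander: flat-bottomed sample tube standing by itself, white, grey cap 29 mm across, 84 mm high, loose, on the heater's -y side. Origin under its centre.

How it is judged:
On the way, in this order (a step that is already met when the one before it is completed fails the run):
1. all eight caps are level, the proud tube pushed home (z of each of tube1_cap, tube2_cap, tube3_cap, tube4_cap, tube5_cap, tube6_cap, tube7_cap, tube8_cap in the frame of heater below 0.1265 m), for 0.2 s.
2. the fingertips dwell close above the round start switch, touching nothing (x of the grasp point in the frame of start_switch between -0.022 and 0.022 m and y of the grasp point in the frame of start_switch between -0.022 and 0.022 m and z of the grasp point in the frame of start_switch between 0.02 and 0.07 m and contact force between the fingers and anything else below 0.3 N), for 1.6 s.
At the end, for the whole second after the job is handed in: All eight caps within 2.5 mm of the seated height, the TCP more than 100 mm from both switches, the four loose bystanders at rest within 15 mm of where they stood (all of step 1 and distance between the grasp point and start_switch above 0.1 m and distance between the grasp point and stop_switch above 0.1 m and distance of each of reagent_bottle, tip_box, sample_jar, lone_tube from where it was at the start of the episode below 0.015 m and linear speed of each of reagent_bottle, tip_box, sample_jar, lone_tube below 0.02 m/s); the robot touches nothing.
It fails at once if the robot touches the console or its switches (contact force between any of the fingers, the arm and console above 0.3 N).
It fails at once if the start switch is set off while a tube still stands proud (x of the grasp point in the frame of start_switch between -0.022 and 0.022 m and y of the grasp point in the frame of start_switch between -0.022 and 0.022 m and z of the grasp point in the frame of start_switch between 0.02 and 0.07 m and not (z of each of tube1_cap, tube2_cap, tube3_cap, tube4_cap, tube5_cap, tube6_cap, tube7_cap, tube8_cap in the frame of heater below 0.1265 m)).
It fails at once if the stop switch is set off (TCP within 25 mm of its middle and less than 60 mm out) (x of the grasp point in the frame of stop_switch between -0.025 and 0.025 m and y of the grasp point in the frame of stop_switch between -0.025 and 0.025 m and z of the grasp point in the frame of stop_switch between -0.02 and 0.06 m).
It fails at once if a tube is lifted or pulled up (z of any of tube1_cap, tube2_cap, tube3_cap, tube4_cap, tube6_cap, tube7_cap, tube8_cap in the frame of heater above 0.128 m or z of tube5_cap in the frame of heater above 0.1425 m).
It fails at once if the bottle, jar, tip box or lone sample tube is shoved 15 mm, lifted or knocked over (distance of any of reagent_bottle, tip_box, sample_jar, lone_tube from where it was at the start of the episode above 0.015 m or angle between any of reagent_bottle, tip_box, sample_jar, lone_tube's own z axis and vertical above 0.3 rad).
It also fails if it takes over 42 s, if anything falls off the work surface, if the arm or the gripper's body presses on something with over 40 N, if the wrist force passes 120 N, or if a joint passes its speed limit or range.

ROBOT

A 7-joint arm with a two-finger parallel gripper is mounted at the origin on the work surface. World frame = base frame: x ahead of the robot, y to its left, z up, the work surface at z = 0. Lengths are in m, angles in rad, forces in N, time in s.
With the tool pointing down it reaches from about 0.4 to 0.875 m from the base axis. Payload 19.3 kg.
Tool frame: the origin (TCP) lies between the finger pads, 19 mm behind the fingertips; this is the grasp point; z points along the fingers, y is the line along which they close (so a half turn about z gives the same grasp; the last joint's range is limited). The gripper opens to 85 mm and grips with 20 to 120 N. Pads are 22 mm wide; open, the fingers measure 114 mm over their backs; the gripper's body (76 mm by 85 mm) begins 54 mm behind the grasp point. The pads swing forward as they close: fully open they stand 13 mm farther back than shut.
Start: joints at [-1.368, 0.521, -0.036, 1.599, 0.021, 1.021, -0.113], TCP at [0.168, 0.602, 0.25] pointing down, gripper open.
Joint ranges: [-2.91, 2.91], [-0.3, 2.13], [-1.5, 1.42], [0.17, 2.43], [-1.26, 4.41], [0.16, 1.93], [-2.52, 2.52]. Speed limits (rad/s): [1.89, 1.89, 2.39, 2.39, 3.01, 3.01, 3.01].

INTERFACE

Orientations are given as [roll, pitch, yaw] about the fixed x, y, z axes, in that order (R = Rz(yaw) Ry(pitch) Rx(roll)).
In Python, from workcell import monitor, optics, workorder gives the robot as it stands.
- The arm moves only by the tool apply_moves, never from a script. Its arguments are lists of equal length, an entry for each row: "linear": the shift along the tool's x, y, z each as a share of 0.1 m, from -1 to 1, a list of three; "delta_rot": the turn, a rotation vector about the tool's x, y, z each as a share of 120 degrees, from -1 to 1, a list of three. A call has exactly 5 rows; each row is the pose to reach, as a shift and turn from the pose commanded when the call began, along the tool's axes at that moment; what a row does not reach only later rows make up. A row lasts 1/12 s, in which the tool goes at most 41.7 mm and 7.16 degrees, less where a joint would pass 70% of its speed; a pose out of reach is approached as far as the arm can. A call with a number of a shift or a turn outside -1 to 1 is refused whole. A call with a gripper value outside its range is refused whole. "gripper" is the opening, from -1 (shut) to 1 (fully open), set as the call begins (left out, the last holds). The fingers move at their own pace and stop on an object; "force" is the grip in N (left out, the last holds). Time passes only in rows, so rows that repeat a pose let the fingers close, or fill a call up. It gives the time, the measured TCP pose, the force, the opening and the grip force at its end, in the units of the state.
- monitor.observe(): the state, without advancing time (a new reading comes with each control period).
- optics.grab_frame(name): name is "scene" or "side" or "wrist"; returns (picture, depth): 480x640x3 uint8, red, green, blue; 480x640 float32, m along the optical axis (not along the pixel's ray), 0 where there is no reading.
- optics.camera_info(name): a dict with "fx", "fy", "cx", "cy" (pixels), "D" ([k1, k2, p1, p2, k3] as OpenCV has them; the pictures are not rectified), "rvec" (rotation vector, rad) and "tvec" (3), from world to camera coordinates, as OpenCV has them; the wrist camera has in their place "T_tool_cam" (4x4, takes a point from camera to tool coordinates, whose origin is the TCP and whose axes are the flange's). Camera axes: x right, y down, z forward; pixel columns grow to the right and rows downward; lengths in m; the calibration is good to about 2 mm. A picture is of the moment at which its call begins: read the wrist's pose just before it. camera_info takes no time and is no camera call.
- workorder.job_done(): hands the job in; it is judged then, once.
The state is a dict: "clock": time; "qpos": joint angles; "qd": joint speeds; "joint_efforts": joint torques, N m; "position": TCP position; "tool_rot": TCP orientation; "force": force on the tool from outside, world axes, zero at the start; "moment": the same for the moment, N m; "grip_width": finger opening in m; "finger_force": force on a finger pad.
Only numpy, scipy, OpenCV 4.12 (cv2) and the standard library are available. Lean on these libraries where they do the work, as an engineer would, in place of code of your own. Each camera call takes 0.05 s, during which the arm holds its last target. There are 200 camera calls.

## Working session

There is one attempt and no reset: what is moved stays moved. The work goes in short steps, Python scripts to look and compute and a tool call to move; the robot and the scene stay as the last step left them, time stands still between calls to the robot, and variables do not carry over. Pictures are saved under pics/ and viewed, at most 10 in all, crops included, and the job is handed in when it is done.

Besides the shell and the picture viewer there is one more tool, called in YAML: its name, and indented under it one key for each argument. apply_moves: Moves the arm, as the interface text tells. Its arguments: {"type":"object","properties":{"linear":{"type":"array"},"delta_rot":{"type":"array"},"gripper":{"type":"number"},"force":{"type":"number"}},"required":["linear","delta_rot"]}

```bash
mkdir -p pics
python3 - <<'E'
from workcell import monitor, optics
import cv2,numpy as np
print(monitor.observe())
for n in("scene","side"):
    p,d=optics.grab_frame(n); cv2.imwrite(f"pics/{n}.png",p[...,::-1]); np.savez(f"{n}.npz",p=p,d=d); print(n,optics.camera_info(n))
print(optics.camera_info("wrist"))
E
```

```text
{'clock': 0.0, 'qpos': array([-1.36820343,  0.52201888, -0.03634994,  1.6000308 ,  0.02119615,
        1.021131  , -0.11282149]), 'qd': array([ 0.0015307 , -0.00056668,  0.00119441,  0.00037524,  0.00146264,
        0.00041396, -0.00068846]), 'joint_efforts': array([-4.81623774e-04, -9.27118349e+01,  1.97980531e+00, -3.69917929e+01,
        1.78772095e-02,  8.28602468e-03,  1.01988476e-05]), 'position': array([0.16831985, 0.60155312, 0.24941428]), 'tool_rot': array([-3.14039174e+00,  7.37097545e-05,  2.86878628e+00]), 'force': array([ 0.27841127,  0.26733816, -0.12856486]), 'moment': array([-0.05448161, -0.0136015 ,  0.03174492]), 'finger_force': 0.0, 'grip_width': 0.08579877585410851}
scene {'fx': 503.7755841755362, 'fy': 503.7755841755362, 'cx': 311.78850946552643, 'cy': 239.7546181003554, 'D': array([-0.01430344,  0.        ,  0.        ,  0.        ,  0.        ]), 'rvec': array([ 1.83683856,  1.5024642 , -0.6981955 ]), 'tvec': array([-0.12640126, -0.28014792,  1.26655038])}
side {'fx': 512.3265707871465, 'fy': 512.3265707871465, 'cx': 321.25405257497795, 'cy': 241.41709010764325, 'D': array([-0.10718834,  0.        ,  0.        ,  0.        ,  0.        ]), 'rvec': array([ 2.20462435, -0.79397215,  0.35522805]), 'tvec': array([-0.39442044,  0.32029418,  0.611549  ])}
{'fx': 364.75195853581323, 'fy': 364.75195853581323, 'cx': 318.78040701103527, 'cy': 243.94394065145062, 'D': array([0.00045485, 0.        , 0.        , 0.        , 0.        ]), 'T_tool_cam': array([[-1.24476681e-03, -9.61637671e-01, -2.74319961e-01,
         6.99687116e-02],
       [ 9.99998719e-01, -9.20935990e-04, -1.30926846e-03,
        -5.25047697e-04],
       [ 1.00641074e-03, -2.74321240e-01,  9.61637585e-01,
        -1.23538582e-01],
       [ 0.00000000e+00,  0.00000000e+00,  0.00000000e+00,
         1.00000000e+00]])}
```

View pics/scene.png

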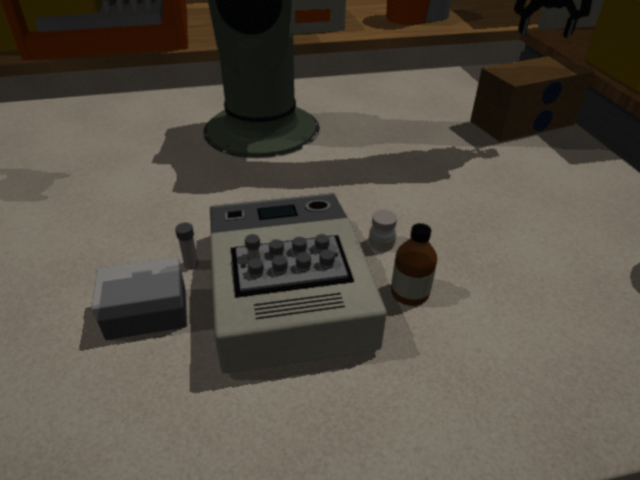

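View pics/side.png

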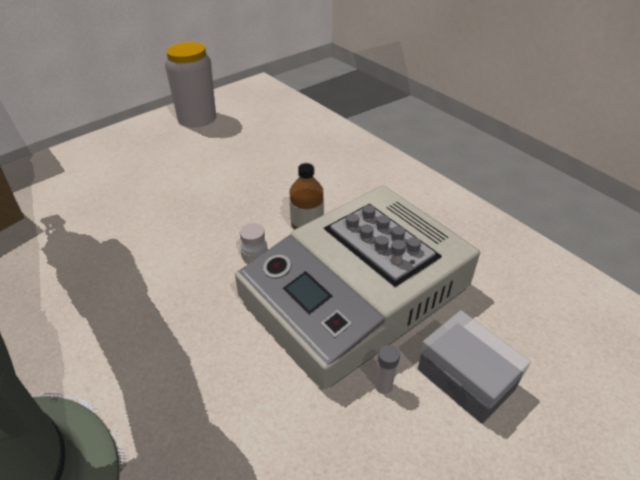

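The scene view shows the console facing the robot: round switch (317,205), square (235,214). The cap at (253,242) in the console-side row, stop-switch end, looks proud. The side view shows the round switch at (277,265) and the square at (336,322). Next I'll measure using depth.

```bash
cat > h.py <<'E'
import cv2,numpy as np
from workcell import optics
def K(c): return np.array([[c['fx'],0,c['cx']],[0,c['fy'],c['cy']],[0,0,1]])
def rays(n,uv):
    c=optics.camera_info(n); R=cv2.Rodrigues(c['rvec'])[0]
    q=cv2.undistortPoints(np.float32(uv).reshape(-1,1,2),K(c),c['D']).reshape(-1,2)
    return -R.T@c['tvec'], np.c_[q,np.ones(len(q))]@R
def plane(n,uv,z):
    o,r=rays(n,uv); return o+r*((z-o[2])/r[:,2])[:,None]
def cloud(n,d):
    v,u=np.mgrid[:480,:640]; o,r=rays(n,np.c_[u.ravel(),v.ravel()])
    P=(o+r*d.ravel()[:,None]).reshape(480,640,3); P[d==0]=np.nan; return P
E
python3 - <<'E'
from h import *
for n,rd,sq,dp in(("scene",(317,205),(235,214),(278,212)),("side",(277,265),(336,322),(307,292))):
    f=np.load(n+".npz"); P=cloud(n,f['d'])
    for nm,q in(("round",rd),("square",sq),("disp",dp)):
        w=P[q[1]-2:q[1]+3,q[0]-2:q[0]+3].reshape(-1,3); print(n,nm,np.nanmedian(w,0).round(4))
    x0,x1,y0,y1=(220,370,225,300) if n=="scene" else (325,450,195,275)
    m=np.zeros((480,640),np.uint8); m[y0:y1,x0:x1]=((P[...,2]>.117)&(P[...,2]<.16))[y0:y1,x0:x1]
    N,L,S,C=cv2.connectedComponentsWithStats(m)
    for i in range(1,N):
        if S[i,4]>15:
            w=P[L==i]; print(n,C[i].round(1),S[i,4],"mean",w.mean(0).round(4),"z90",np.percentile(w[:,2],[50,90]).round(4))
a=cv2.imread("pics/scene.png")[190:310,200:390];b=cv2.imread("pics/side.png")[185:345,230:450]
a=cv2.resize(a,(790,499),interpolation=3)
b=cv2.resize(b,(790,574),interpolation=3)
cv2.imwrite("pics/a.png",a);cv2.imwrite("pics/b.png",b)
E
```

```text
scene round [0.4645 0.0441 0.086 ]
scene square [ 0.4589 -0.0972  0.0854]
scene disp [ 0.4671 -0.0248  0.0844]
scene [252.  243.2] 256 mean [ 0.599  -0.0801  0.134 ] z90 [0.1367 0.1405]
scene [321.2 240. ] 162 mean [0.5992 0.021  0.1235] z90 [0.1246 0.1261]
scene [298.8 242.5] 164 mean [ 0.5985 -0.0123  0.1235] z90 [0.1246 0.1258]
scene [275.7 245.3] 166 mean [ 0.5982 -0.0463  0.1237] z90 [0.1246 0.1262]
scene [326.2 255.8] 174 mean [0.635  0.0205 0.1237] z90 [0.1246 0.1261]
scene [302.8 258.7] 175 mean [ 0.6345 -0.0132  0.1238] z90 [0.1247 0.1262]
scene [278.9 261.7] 177 mean [ 0.6338 -0.0471  0.1236] z90 [0.1247 0.1259]
scene [254.9 264.7] 182 mean [ 0.6334 -0.0807  0.1237] z90 [0.1245 0.126 ]
side round [0.4605 0.0455 0.0834]
side square [ 0.4582 -0.0976  0.0831]
side disp [ 0.463  -0.0267  0.0816]
side [368.8 209.9] 120 mean [0.6303 0.0203 0.1224] z90 [0.1231 0.1246]
side [352.2 218.8] 124 mean [0.5941 0.0208 0.1222] z90 [0.1228 0.1247]
side [383.2 220.3] 124 mean [ 0.6298 -0.0135  0.1226] z90 [0.1232 0.1245]
side [366.6 229.6] 133 mean [ 0.5938 -0.013   0.1225] z90 [0.1232 0.1245]
side [398.2 231.5] 136 mean [ 0.6292 -0.0476  0.1224] z90 [0.1231 0.1246]
side [381.7 241. ] 138 mean [ 0.5934 -0.047   0.1226] z90 [0.1231 0.1245]
side [403.8 246.4] 370 mean [ 0.6053 -0.0813  0.1293] z90 [0.1279 0.1388]
```

View pics/a.png

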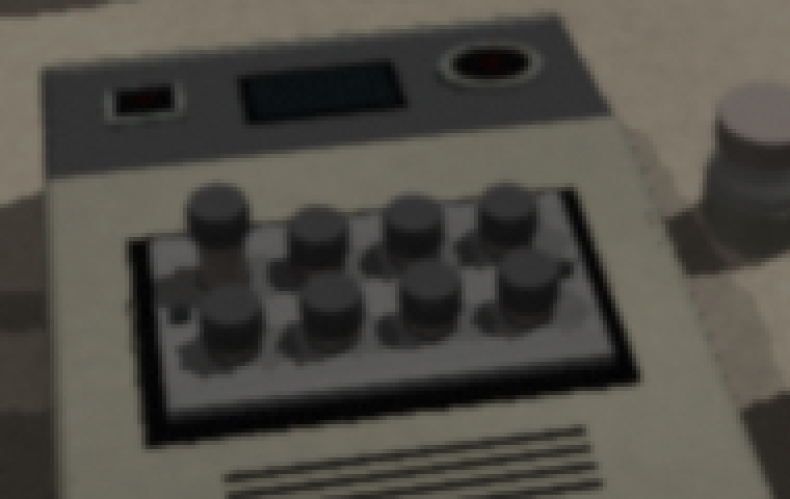

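View pics/b.png

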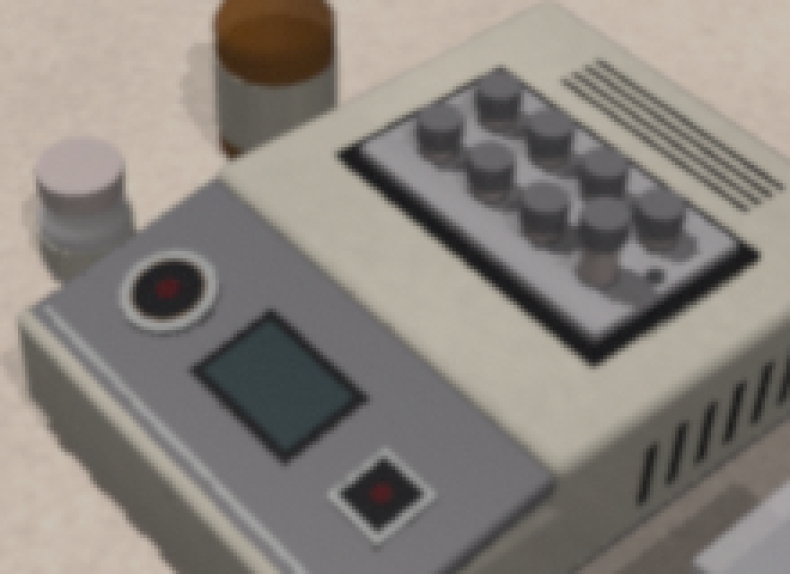

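The proud tube is confirmed at well (+27, −51), about (0.5955, −0.0805) in world, cap top ≈ 0.137. The round switch is at about (0.463, 0.044, 0.083). I'm starting the move above the proud tube with the gripper shut.

apply_moves:
  linear:
    - [-0.2,-0.18,0]
    - [-0.4,-0.36,0]
    - [-0.6,-0.54,0]
    - [-0.8,-0.72,0]
    - [-1,-0.9,0]
  delta_rot:
    - [0,0,0]
    - [0,0,0]
    - [0,0,0]
    - [0,0,0]
    - [0,0,0]
  gripper: -1

```text
clock: 0.52
position: [0.2409, 0.4869, 0.2497]
tool_rot: [-3.141, -0.0, 2.869]
force: [-0.1, -0.1, 0.5]
grip_width: 0.0258
finger_force: 0.0
```

apply_moves:
  linear:
    - [-0.2,-0.18,0]
    - [-0.4,-0.36,0]
    - [-0.6,-0.54,0]
    - [-0.8,-0.72,0]
    - [-1,-0.9,0]
  delta_rot:
    - [0,0,0]
    - [0,0,0]
    - [0,0,0]
    - [0,0,0]
    - [0,0,0]

```text
clock: 0.93
position: [0.3129, 0.3733, 0.2499]
tool_rot: [-3.141, -0.0, 2.869]
force: [0.7, 0.6, -0.5]
grip_width: 0.0001
finger_force: 0.0
```

apply_moves:
  linear:
    - [-0.2,-0.18,0]
    - [-0.4,-0.36,0]
    - [-0.6,-0.54,0]
    - [-0.8,-0.72,0]
    - [-1,-0.9,0]
  delta_rot:
    - [0,0,0]
    - [0,0,0]
    - [0,0,0]
    - [0,0,0]
    - [0,0,0]

```text
clock: 1.35
position: [0.385, 0.2597, 0.2499]
tool_rot: [-3.141, -0.0, 2.869]
force: [-0.2, 0.3, -0.1]
grip_width: -0.0002
finger_force: 0.0
```

apply_moves:
  linear:
    - [-0.2,-0.18,0]
    - [-0.4,-0.36,0]
    - [-0.6,-0.54,0]
    - [-0.8,-0.72,0]
    - [-1,-0.9,0]
  delta_rot:
    - [0,0,0]
    - [0,0,0]
    - [0,0,0]
    - [0,0,0]
    - [0,0,0]

```text
clock: 1.77
position: [0.457, 0.1461, 0.2499]
tool_rot: [-3.141, -0.0, 2.869]
force: [0.3, 0.1, 0.4]
grip_width: 0.0001
finger_force: 0.0
```

apply_moves:
  linear:
    - [-0.2,-0.18,0]
    - [-0.4,-0.36,0]
    - [-0.6,-0.54,0]
    - [-0.8,-0.72,0]
    - [-1,-0.9,0]
  delta_rot:
    - [0,0,0]
    - [0,0,0]
    - [0,0,0]
    - [0,0,0]
    - [0,0,0]

```text
clock: 2.18
position: [0.5291, 0.0325, 0.2498]
tool_rot: [-3.141, -0.0, 2.869]
force: [-0.0, 0.4, -0.5]
grip_width: -0.0007
finger_force: 0.0
```

apply_moves:
  linear:
    - [-0.25,-0.24,0]
    - [-0.5,-0.48,0.1]
    - [-0.75,-0.72,0.3]
    - [-0.95,-0.91,0.5]
    - [-0.95,-0.91,0.5]
  delta_rot:
    - [0,0,0]
    - [0,0,0]
    - [0,0,0]
    - [0,0,0]
    - [0,0,0]

```text
clock: 2.6
position: [0.5955, -0.0848, 0.1961]
tool_rot: [-3.138, -0.003, 2.864]
force: [-1.0, -0.3, -0.1]
grip_width: 0.0
finger_force: 0.0
```

Run:
```python
from h import *
from workcell import monitor
from scipy.spatial.transform import Rotation as Ro
s=monitor.observe(); p,d=optics.grab_frame("wrist"); c=optics.camera_info("wrist"); T=c['T_tool_cam']
R=Ro.from_euler('xyz',s['tool_rot']).as_matrix(); print(s['position'],s['tool_rot'])
v,u=np.mgrid[:480,:640]
q=cv2.undistortPoints(np.float32(np.c_[u.ravel(),v.ravel()]).reshape(-1,1,2),K(c),c['D']).reshape(-1,2)
X=np.c_[q,np.ones(len(q))]*d.reshape(-1,1); X=X@T[:3,:3].T+T[:3,3]; P=(X@R.T+s['position']).reshape(480,640,3)
m=((d>0)&(P[...,2]>.119)&(P[...,2]<.145)).astype(np.uint8)
N,L,S,C=cv2.connectedComponentsWithStats(m)
for i in range(1,N):
    if S[i,4]>100: w=P[L==i]; print(C[i].round(),S[i,4],w.mean(0).round(4),((w.min(0)+w.max(0))/2).round(4),np.median(w[:,2]).round(4))
cv2.imwrite("pics/w1.png",p[...,::-1])
```

```text
[ 0.59547454 -0.08476783  0.19611812] [-3.13825359 -0.00328315  2.8637425 ]
[506. 215.] 1246 [0.5942 0.0213 0.1231] [0.5948 0.022  0.1223] 0.1233
[445. 231.] 1170 [ 0.5935 -0.0124  0.1232] [ 0.5939 -0.0121  0.1222] 0.1234
[386. 246.] 1108 [ 0.593  -0.0459  0.1232] [ 0.5942 -0.0457  0.1222] 0.1234
[328. 267.] 1396 [ 0.5915 -0.0793  0.1372] [ 0.5928 -0.0797  0.1297] 0.1383
[514. 274.] 1126 [0.6298 0.0207 0.123 ] [0.6305 0.0211 0.1221] 0.1233
[456. 288.] 1051 [ 0.6291 -0.0129  0.1231] [ 0.6298 -0.0124  0.1221] 0.1233
[399. 302.] 1013 [ 0.6286 -0.0465  0.1231] [ 0.6294 -0.0463  0.1222] 0.1233
[356. 311.] 134 [ 0.6273 -0.0721  0.1224] [ 0.6273 -0.0736  0.122 ] 0.1229
```

View pics/w1.png

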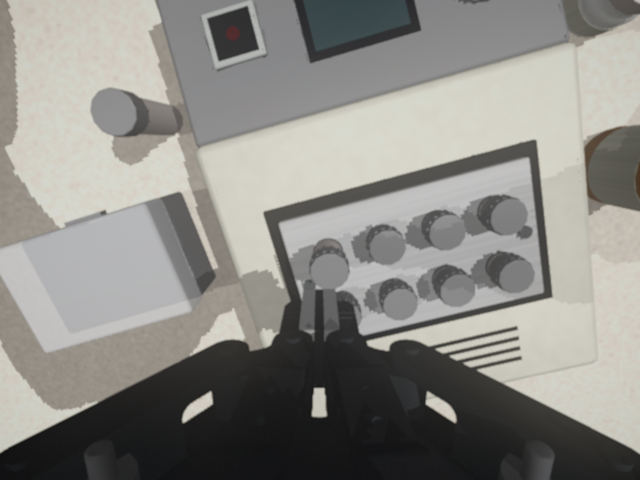

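The wrist view shows the proud cap at (328,263), which puts its centre at about (0.594, −0.0795) and its top at 0.138. The closed fingertips are just behind it.

apply_moves:
  linear:
    - [0.02,0.03,0.1]
    - [0.02,0.03,0.2]
    - [0.02,0.03,0.3]
    - [0.02,0.03,0.3]
    - [0.02,0.03,0.3]
  delta_rot:
    - [0,0,0]
    - [0,0,0]
    - [0,0,0]
    - [0,0,0]
    - [0,0,0]

```text
clock: 3.07
position: [0.5942, -0.0753, 0.1696]
tool_rot: [-3.141, -0.001, 2.87]
force: [0.6, -0.3, 0.0]
grip_width: 0.0002
finger_force: 0.0
```

apply_moves:
  linear:
    - [-0.01,-0.04,0.04]
    - [-0.01,-0.04,0.08]
    - [-0.01,-0.04,0.12]
    - [-0.01,-0.04,0.15]
    - [-0.01,-0.04,0.18]
  delta_rot:
    - [0,0,0]
    - [0,0,0]
    - [0,0,0]
    - [0,0,0]
    - [0,0,0]

```text
clock: 3.48
position: [0.5945, -0.0804, 0.1519]
tool_rot: [-3.141, 0.0, 2.869]
force: [-0.4, -2.0, 4.2]
grip_width: -0.0002
finger_force: 2.0
```

apply_moves:
  linear:
    - [0,0,0.02]
    - [0,0,0.04]
    - [0,0,0.06]
    - [0,0,0.07]
    - [0,0,0.07]
  delta_rot:
    - [0,0,0]
    - [0,0,0]
    - [0,0,0]
    - [0,0,0]
    - [0,0,0]

```text
clock: 3.9
position: [0.5943, -0.08, 0.1447]
tool_rot: [3.142, -0.0, 2.869]
force: [-0.4, 0.3, 0.1]
grip_width: -0.0
finger_force: 0.0
```

apply_moves:
  linear:
    - [0,0,0.008]
    - [0,0,0.016]
    - [0,0,0.022]
    - [0,0,0.022]
    - [0,0,0.022]
  delta_rot:
    - [0,0,0]
    - [0,0,0]
    - [0,0,0]
    - [0,0,0]
    - [0,0,0]

```text
clock: 4.32
position: [0.5943, -0.08, 0.1428]
tool_rot: [3.141, -0.0, 2.869]
force: [-0.6, -0.5, 3.3]
grip_width: 0.0001
finger_force: 2.0
```

Continuing to the hard stop.

apply_moves:
  linear:
    - [0,0,0.008]
    - [0,0,0.015]
    - [0,0,0.015]
    - [0,0,0.015]
    - [0,0,0.015]
  delta_rot:
    - [0,0,0]
    - [0,0,0]
    - [0,0,0]
    - [0,0,0]
    - [0,0,0]

```text
clock: 4.73
position: [0.5945, -0.08, 0.1426]
tool_rot: [3.141, 0.0, 2.869]
force: [-10.3, 2.3, 26.2]
grip_width: -0.0003
finger_force: 13.3
```

26 N with no further travel means it's home. Retreating straight up and checking the caps.

apply_moves:
  linear:
    - [0,0,-0.1]
    - [0,0,-0.3]
    - [0,0,-0.55]
    - [0,0,-0.8]
    - [0,0,-0.9]
  delta_rot:
    - [0,0,0]
    - [0,0,0]
    - [0,0,0]
    - [0,0,0]
    - [0,0,0]

```text
clock: 5.15
position: [0.5953, -0.0802, 0.2344]
tool_rot: [3.141, 0.003, 2.869]
force: [1.2, 1.2, 0.4]
grip_width: -0.0
finger_force: 0.0
```

Run:
```python
from h import *
from workcell import monitor
from scipy.spatial.transform import Rotation as Ro
s=monitor.observe(); p,d=optics.grab_frame("wrist"); c=optics.camera_info("wrist"); T=c['T_tool_cam']
R=Ro.from_euler('xyz',s['tool_rot']).as_matrix(); print(s['position'],s['tool_rot'],s['force'])
v,u=np.mgrid[:480,:640]
q=cv2.undistortPoints(np.float32(np.c_[u.ravel(),v.ravel()]).reshape(-1,1,2),K(c),c['D']).reshape(-1,2)
X=np.c_[q,np.ones(len(q))]*d.reshape(-1,1); X=X@T[:3,:3].T+T[:3,3]; P=(X@R.T+s['position']).reshape(480,640,3)
m=((d>0)&(P[...,2]>.119)&(P[...,2]<.145)).astype(np.uint8)
N,L,S,C=cv2.connectedComponentsWithStats(m)
for i in range(1,N):
    if S[i,4]>100: w=P[L==i]; print(C[i].round(),S[i,4],w.mean(0).round(4),np.median(w[:,2]).round(4))
cv2.imwrite("pics/w2.png",p[...,::-1])
np.save("P.npy",P)
```

```text
[ 0.59526762 -0.08016616  0.23435704] [3.14074440e+00 3.06121706e-03 2.86873278e+00] [1.16257107 1.21535924 0.39752966]
[470. 205.] 870 [0.5941 0.0213 0.123 ] 0.1232
[419. 218.] 823 [ 0.5936 -0.0123  0.1231] 0.1233
[369. 231.] 793 [ 0.5929 -0.0459  0.1232] 0.1234
[320. 243.] 767 [ 0.5923 -0.0795  0.1232] 0.1234
[477. 256.] 789 [0.6299 0.0207 0.123 ] 0.1233
[428. 268.] 753 [ 0.6291 -0.0129  0.1231] 0.1233
[380. 280.] 722 [ 0.6286 -0.0466  0.1231] 0.1233
[335. 287.] 408 [ 0.6254 -0.0775  0.1229] 0.1232
```

View pics/w2.png

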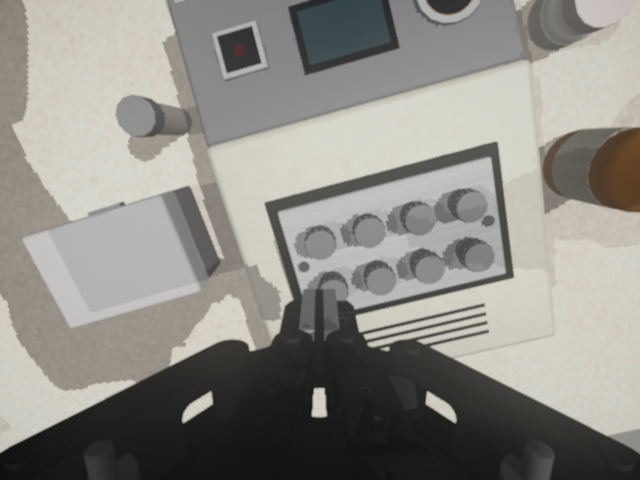

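All eight caps are level at 0.123 m. The round window is at the top of the picture around (448,3). Moving above it at (0.453, 0.045).

apply_moves:
  linear:
    - [0.2,0.1,0]
    - [0.4,0.2,0]
    - [0.6,0.3,0]
    - [0.75,0.37,0]
    - [0.85,0.41,0]
  delta_rot:
    - [0,0,0]
    - [0,0,0]
    - [0,0,0]
    - [0,0,0]
    - [0,0,0]

```text
clock: 5.62
position: [0.5223, -0.0164, 0.2309]
tool_rot: [3.141, -0.001, 2.87]
force: [-0.2, 0.8, 0.7]
grip_width: 0.0
finger_force: 0.0
```

apply_moves:
  linear:
    - [0.2,0.1,0]
    - [0.45,0.22,0]
    - [0.7,0.33,0]
    - [0.85,0.41,0]
    - [0.85,0.41,0]
  delta_rot:
    - [0,0,0]
    - [0,0,0]
    - [0,0,0]
    - [0,0,0]
    - [0,0,0]

```text
clock: 6.03
position: [0.4508, 0.0467, 0.2311]
tool_rot: [3.141, -0.001, 2.871]
force: [0.7, -0.0, 0.4]
grip_width: -0.0001
finger_force: 0.0
```

Run:
```python
from h import *
from workcell import monitor
print(monitor.observe()['position'])
p,d=optics.grab_frame("side"); cv2.imwrite("pics/s2.png",p[...,::-1])
p,d=optics.grab_frame("wrist"); cv2.imwrite("pics/w3.png",p[...,::-1])
P=np.load("P.npy")
for u,v in((240,49),(448,3)): print(P[max(v-2,0):v+3,u-2:u+3].reshape(-1,3).mean(0).round(4))
print(monitor.observe()['position'])
```

```text
[0.45077778 0.04665752 0.23109242]
[ 0.4568 -0.0974  0.0838]
[0.4682 0.0426 0.0848]
[0.45291937 0.04479679 0.23133457]
```

View pics/w3.png

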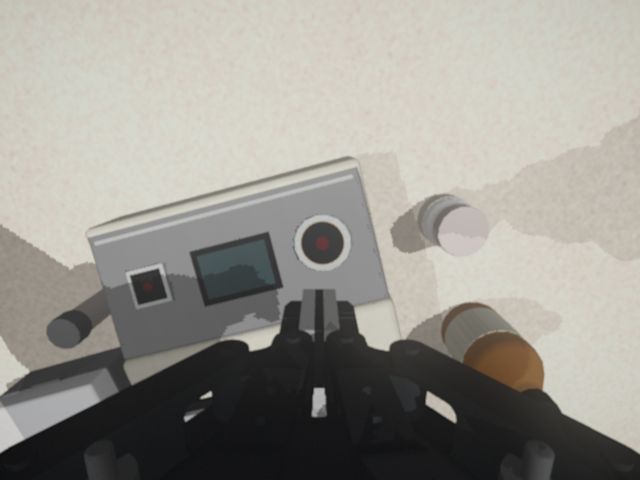

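The round window shows at (322,242) just ahead of the closed fingers, nothing in the way. Descending.

apply_moves:
  linear:
    - [0.02,0,0.15]
    - [0.02,0,0.35]
    - [0.02,0,0.55]
    - [0.02,0,0.7]
    - [0.02,0,0.8]
  delta_rot:
    - [0,0,0]
    - [0,0,0]
    - [0,0,0]
    - [0,0,0]
    - [0,0,0]

```text
clock: 6.55
position: [0.4511, 0.0442, 0.1496]
tool_rot: [-3.14, -0.001, 2.868]
force: [-0.4, -0.8, -0.5]
grip_width: 0.0003
finger_force: 0.0
```

apply_moves:
  linear:
    - [0,0,0.05]
    - [0,0,0.1]
    - [0,0,0.16]
    - [0,0,0.21]
    - [0,0,0.23]
  delta_rot:
    - [0,0,0]
    - [0,0,0]
    - [0,0,0]
    - [0,0,0]
    - [0,0,0]

```text
clock: 6.97
position: [0.4509, 0.0451, 0.1279]
tool_rot: [-3.141, -0.0, 2.869]
force: [-0.7, -0.3, -0.8]
grip_width: 0.0001
finger_force: 0.0
```

Run:
```python
from h import *
from workcell import monitor
print(monitor.observe()['position'])
p,d=optics.grab_frame("side"); cv2.imwrite("pics/s3.png",cv2.resize(p[200:360,200:420,::-1],(770,560),interpolation=3))
print(monitor.observe()['position'])
```

```text
[0.45088598 0.04507461 0.12785392]
[0.45080163 0.04508407 0.1278292 ]
```

View pics/s3.png

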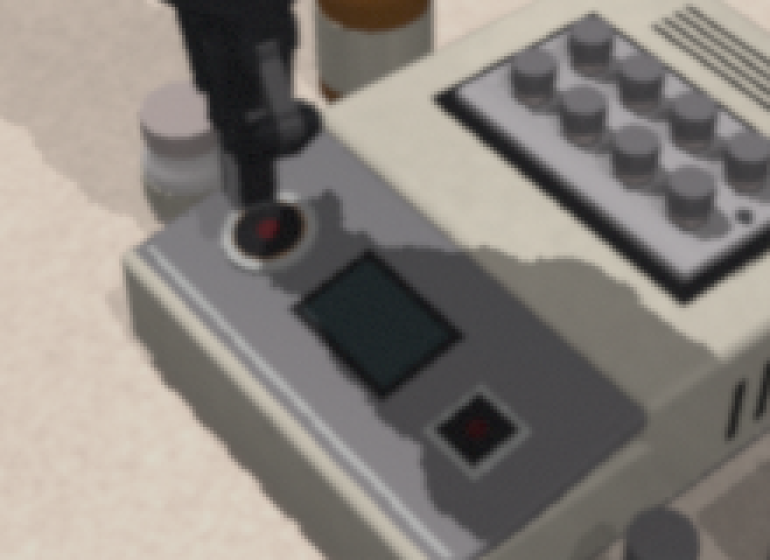

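The crop shows the fingertips hovering over the round window at (265,215), clear of the face. Dwelling there.

apply_moves:
  linear:
    - [0,0,0]
    - [0,0,0]
    - [0,0,0]
    - [0,0,0]
    - [0,0,0]
  delta_rot:
    - [0,0,0]
    - [0,0,0]
    - [0,0,0]
    - [0,0,0]
    - [0,0,0]

```text
clock: 7.43
position: [0.4509, 0.0452, 0.1285]
tool_rot: [3.141, 0.0, 2.869]
force: [-0.1, -0.2, -0.4]
grip_width: -0.0001
finger_force: 0.0
```

apply_moves:
  linear:
    - [0,0,0]
    - [0,0,0]
    - [0,0,0]
    - [0,0,0]
    - [0,0,0]
  delta_rot:
    - [0,0,0]
    - [0,0,0]
    - [0,0,0]
    - [0,0,0]
    - [0,0,0]

```text
clock: 7.85
position: [0.4508, 0.0452, 0.1283]
tool_rot: [-3.142, -0.0, 2.869]
force: [1.0, 0.0, 0.2]
grip_width: 0.0003
finger_force: 0.0
```

apply_moves:
  linear:
    - [0,0,0]
    - [0,0,0]
    - [0,0,0]
    - [0,0,0]
    - [0,0,0]
  delta_rot:
    - [0,0,0]
    - [0,0,0]
    - [0,0,0]
    - [0,0,0]
    - [0,0,0]

```text
clock: 8.27
position: [0.4508, 0.0452, 0.1283]
tool_rot: [-3.142, -0.0, 2.869]
force: [-0.4, -0.4, 0.3]
grip_width: 0.0002
finger_force: 0.0
```

apply_moves:
  linear:
    - [0,0,0]
    - [0,0,0]
    - [0,0,0]
    - [0,0,0]
    - [0,0,0]
  delta_rot:
    - [0,0,0]
    - [0,0,0]
    - [0,0,0]
    - [0,0,0]
    - [0,0,0]

```text
clock: 8.68
position: [0.4509, 0.0452, 0.1283]
tool_rot: [-3.142, 0.0, 2.869]
force: [0.9, 0.7, -0.2]
grip_width: -0.0001
finger_force: 0.0
```

apply_moves:
  linear:
    - [0,0,0]
    - [0,0,0]
    - [0,0,0]
    - [0,0,0]
    - [0,0,0]
  delta_rot:
    - [0,0,0]
    - [0,0,0]
    - [0,0,0]
    - [0,0,0]
    - [0,0,0]

```text
clock: 9.1
position: [0.4509, 0.0452, 0.1283]
tool_rot: [-3.142, 0.0, 2.869]
force: [-0.1, 0.3, 0.4]
grip_width: 0.0001
finger_force: 0.0
```

apply_moves:
  linear:
    - [0,0,0]
    - [0,0,0]
    - [0,0,0]
    - [0,0,0]
    - [0,0,0]
  delta_rot:
    - [0,0,0]
    - [0,0,0]
    - [0,0,0]
    - [0,0,0]
    - [0,0,0]

```text
clock: 9.52
position: [0.4509, 0.0452, 0.1283]
tool_rot: [3.142, 0.0, 2.869]
force: [-0.1, -0.2, -0.5]
grip_width: 0.0002
finger_force: 0.0
```

apply_moves:
  linear:
    - [0,0,0]
    - [0,0,0]
    - [0,0,0]
    - [0,0,0]
    - [0,0,0]
  delta_rot:
    - [0,0,0]
    - [0,0,0]
    - [0,0,0]
    - [0,0,0]
    - [0,0,0]

```text
clock: 9.93
position: [0.4509, 0.0452, 0.1283]
tool_rot: [-3.142, 0.0, 2.869]
force: [-0.2, -0.3, 1.1]
grip_width: 0.0001
finger_force: 0.0
```

apply_moves:
  linear:
    - [0,0,-0.15]
    - [0,0,-0.35]
    - [0,0,-0.6]
    - [0,0,-0.85]
    - [0,0,-1]
  delta_rot:
    - [0,0,0]
    - [0,0,0]
    - [0,0,0]
    - [0,0,0]
    - [0,0,0]

```text
clock: 10.35
position: [0.4513, 0.0451, 0.2305]
tool_rot: [3.141, 0.002, 2.869]
force: [1.2, 0.6, -0.2]
grip_width: 0.0003
finger_force: 0.0
```

apply_moves:
  linear:
    - [0,0,-0.2]
    - [0,0,-0.4]
    - [0,0,-0.6]
    - [0,0,-0.7]
    - [0,0,-0.7]
  delta_rot:
    - [0,0,0]
    - [0,0,0]
    - [0,0,0]
    - [0,0,0]
    - [0,0,0]

```text
clock: 10.77
position: [0.4516, 0.0453, 0.3003]
tool_rot: [3.14, 0.003, 2.869]
force: [-0.0, -0.9, -0.8]
grip_width: -0.0001
finger_force: 0.0
```

apply_moves:
  linear:
    - [0,0,0]
    - [0,0,0]
    - [0,0,0]
    - [0,0,0]
    - [0,0,0]
  delta_rot:
    - [0,0,0]
    - [0,0,0]
    - [0,0,0]
    - [0,0,0]
    - [0,0,0]

```text
clock: 11.18
position: [0.4507, 0.0451, 0.2978]
tool_rot: [-3.141, -0.001, 2.869]
force: [-0.1, 0.2, 0.1]
grip_width: 0.0003
finger_force: 0.0
```

```bash
python3 -c "
from workcell import workorder
print(workorder.job_done())"
```

```text
the job is handed in; nothing more can be done
None
```

I pushed the proud tube home so all eight caps measure level, held the fingertips about 26 mm above the round start switch for roughly 3 s without contact, raised the hand more than 20 cm clear of the console, and handed the job in; no verdict came back.

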